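# Hang the tube gauge on its sprung hook

### The arm

A 7-joint arm with a two-finger parallel gripper is mounted at the origin on the work surface. World frame = base frame: x ahead of the robot, y to its left, z up, the work surface at z = 0. Lengths are in m, angles in rad, forces in N, time in s.
With the tool pointing down it reaches from about 0.425 to 0.875 m from the base axis. Payload 4.7 kg.
Tool frame: the origin (TCP) lies between the finger pads; the fingertips stand 8 mm ahead of it and the grasp point (between the pads) lies 11 mm behind it; z points along the fingers, y is the direction in which the jaws open and shut (so a half turn about z gives the same grasp; the last joint's range is limited). The gripper opens to 87 mm and grips with 3 to 60 N. Pads are 19 mm wide; open, the fingers measure 117 mm over their backs; the gripper's body (75 mm by 190 mm) begins 51 mm behind the grasp point.
Start: joints at [1.319, 0.321, -0.07, 1.45, 0.023, 1.371, -0.057], TCP at [0.171, -0.627, 0.231] pointing down, gripper open.
Joint ranges: [-2.86, 2.86], [-0.3, 2.09], [-1.38, 1.24], [0.06, 2.45], [-1.56, 4.7], [0.09, 2.05], [-2.69, 2.69]. Speed limits (rad/s): [2.57, 2.57, 3.14, 3.14, 3.14, 3.14, 3.14].

### API

Orientations are given as a rotation vector (axis times angle).
In Python, from bench import ctrl, optics, ticket gives the robot as it stands.
- The arm moves only by the tool play_rows, never from a script. Its argument "motion" is a list of rows, each a list of 5 numbers: the closure, from 0 (fully open) to 1 (shut), then the shift along the tool's x, y, z in cm, then the turn about the tool's z in rad. In form: [[jaw, tx, ty, tz, spin], ...]. A call has 1 to 20 rows; each row shifts and turns the commanded pose from where the row before left it, along the tool's axes as they then stand; what a row does not reach is not made up. A row lasts 1/8 s, in which the tool goes at most 62.5 mm and 10.7 degrees, less where a joint would pass 70% of its speed; a pose out of reach is approached as far as the arm can. A call is refused whole if a number of a shift passes 6.25 or a number of a turn 0.188, either way. A call with a gripper value outside its range is refused whole. The fingers move at their own pace and stop on an object; "force" is the grip in N (left out, the last holds). Time passes only in rows, so rows that do not move let the fingers close. It gives the time, the measured TCP pose, the force and the opening at its end, in the units of the state.
- ctrl.get_state(): the state, without advancing time (a new reading comes with each control period).
- optics.get_image(name): name is "scene" or "side" or "wrist"; returns the picture (480x640x3 uint8, red, green, blue); there is no depth.
- optics.calibration(name): a dict with "K" (3x3 intrinsics, pixels), "distortion" ([k1, k2, p1, p2, k3] as OpenCV has them; the pictures are not rectified), "pose" (4x4, takes a point from camera to world coordinates); the wrist camera has in their place "hand_eye" (4x4, takes a point from camera to tool coordinates, whose origin is the TCP and whose axes are the flange's). Camera axes: x right, y down, z forward; pixel columns grow to the right and rows downward; lengths in m; the calibration is good to about 2 mm. A picture is of the moment at which its call begins: read the wrist's pose just before it. calibration takes no time and is no camera call.
- ticket.close_job(): hands the job in, once; it reports no verdict.
The state is a dict: "time": time; "joint_positions": joint angles; "qd": joint speeds; "joint_torque": joint torques, N m; "position": TCP position; "tool_rot": TCP orientation; "ft_force": force on the tool from outside, world axes, zero at the start; "torque": the same for the moment, N m; "grip_width": opening from 0.0 (shut) to 1.0 (fully open).
Only numpy, scipy, OpenCV 4.12 (cv2) and the standard library are available. Lean on these libraries where they do the work, as an engineer would, in place of code of your own. Each camera call takes 0.05 s, during which the arm holds its last target.

### The job

Take the aluminium tube gauge out of its wooden rest and hang it by its slot on the hook of the stand, with the marked face (the one with the scale and the small ledge) pointing outward, away from the post. Press it down gently until the sprung hook is at or near the bottom of its 8 mm travel and hold it there for a moment, then let go so that the hook springs back up with the gauge hanging straight and still. Do not force the hook or the stand, and leave the cardboard tubes and the bowl where they are.

Things in the scene. Friction and masses are not known exactly. Their poses are not given: they have to be found in the camera images.
- gauge_mid (a point): centre (half-way up) of the loose tube gauge, an upright aluminium plate 8 mm thick (x), 80 mm wide (y), 180 mm tall (z), 0.25 kg give or take a fifth. +x is the normal of the marked face, with black scale lines and a ledge. It starts upright in the rest, facing any way. The solid top strip, 40 to 90 mm above this point, is where to pinch it across its thickness
- gauge_slot (a point): middle of the upper edge of the gauge's hanging slot, 40 mm above gauge_mid; the slot goes through the plate, is 24 mm wide, centred in the width, and reaches 54 mm down from here. Axes as gauge_mid
- gauge_ledge (a point): outer edge of the ledge on the marked face: 24 mm along +x and 50 mm below gauge_mid; the ledge is 20 mm deep, 60 mm wide, 8 mm thick
- rest: fixed wooden block 60 x 130 mm, 36 mm tall, origin under its centre; along its y runs a slot 10 mm wide with its floor 10 mm above the table, in which the lower edge of the gauge stands (lift it at least 30 mm straight up to clear it)
- stand: fixed steel stand, origin under its base plate (130 x 140 x 12 mm); +x is outward, the way the hook points. A grey post, centred 22 mm behind the origin, ends 25 mm below hook_middle. A clamp on it (34 x 42 x 36 mm) carries the hook; its top is 8 mm below the top of the hook's bar
- hook_middle (a point): 36 mm outward of the stand's origin, 200 mm up: where the bar's top face, mid-length, would be at the clamp's middle setting. The clamp was set up to 10 mm lower or higher; this is not measured and must be felt or seen. The bar is level and flat, 14 mm wide, 8 mm thick; 29 mm outward of here begins its end lip, 6 mm thick, 12 mm above the bar's top. Axes as the stand
- post_mid (a point): point on the stand's post axis, 22 mm behind the stand's origin, 160 mm above the table. Axes as the stand
- hook (a joint): how far the sprung hook is pressed down, in m: 0 raised, 0.008 at the hard bottom stop. It begins to yield at about 4 N and takes about 9 N (the gauge's weight included) to reach the bottom; beyond that it is rigid. The gauge's weight alone does not press it down. More than 24 N between the gauge, or the robot, and the stand is too much
- tube_a_mid (a point): bystander: centre of a loose standing cardboard tube, 44 mm outside diameter, 80 mm tall
- tube_b_mid (a point): bystander: centre of a second such tube
- bowl_mid (a point): bystander: centre of a loose blue plastic bowl, 120 mm across, 50 mm tall
Things that resemble listed ones, but are neither listed nor needed, are in the scene too. What is shaped like the rest but turquoise is not meant.

How it is judged:
By the outcome, as a careful person would: the job done as asked, in the order asked, and still so for the second after the job is handed in, with the robot touching nothing.
It also fails if it takes over 64 s, if anything falls off the work surface, if the arm or the gripper's body presses on something with over 40 N, if the wrist force passes 120 N, or if a joint passes its speed limit or range.

## Working session

There is one attempt and no reset: what is moved stays moved. The work goes in short steps, Python scripts to look and compute and a tool call to move; the robot and the scene stay as the last step left them, time stands still between calls to the robot, and variables do not carry over. Pictures are saved under pics/ and viewed, and the job is handed in when it is done.

Besides the shell and the picture viewer there is one more tool, called as name([rows], argument=value, ...), one row to a line, values as JSON. play_rows: Moves the arm, as the interface text tells. Its arguments: {"type":"object","properties":{"motion":{"type":"array"},"force":{"type":"number"}},"required":["motion"]}

```bash
mkdir -p pics; ls; python3 - <<'E'
from bench import ctrl, optics, ticket
import cv2, numpy as np
np.set_printoptions(precision=4,suppress=True)
s=ctrl.get_state(); print(s)
for n in ["scene","side","wrist"]:
    im=optics.get_image(n); cv2.imwrite(f"pics/{n}0.png",im[:,:,::-1]); c=optics.calibration(n)
    print(n,{k:np.array(v) for k,v in c.items()})
E
```

```text
pics
{'time': 0.0, 'joint_positions': array([ 1.3191,  0.3218, -0.0701,  1.4517,  0.0227,  1.3708, -0.0569]), 'qd': array([-0.0012,  0.0012,  0.0005,  0.0005, -0.    ,  0.0013,  0.0003]), 'joint_torque': array([  0.0008, -49.1279,  -0.404 , -31.252 ,  -0.064 ,   0.0437,
         0.0001]), 'position': array([ 0.1705, -0.6267,  0.2295]), 'tool_rot': array([-3.1121, -0.4161,  0.0006]), 'ft_force': array([0.3753, 0.4742, 0.0068]), 'torque': array([-0.0191,  0.0039,  0.0179]), 'grip_width': 0.9994066195744076}
scene {'K': array([[446.116 ,   0.    , 319.5694],
       [  0.    , 446.116 , 242.4006],
       [  0.    ,   0.    ,   1.    ]]), 'distortion': array([0.0129, 0.    , 0.    , 0.    , 0.    ]), 'pose': array([[-0.7978,  0.4202, -0.4324,  0.8846],
       [ 0.6029,  0.5512, -0.5768,  0.418 ],
       [-0.004 , -0.7208, -0.6931,  0.7265],
       [ 0.    ,  0.    ,  0.    ,  1.    ]])}
side {'K': array([[443.2986,   0.    , 314.0269],
       [  0.    , 443.2986, 237.3529],
       [  0.    ,   0.    ,   1.    ]]), 'distortion': array([-0.0023,  0.    ,  0.    ,  0.    ,  0.    ]), 'pose': array([[ 0.9057, -0.2572,  0.337 ,  0.2564],
       [-0.4235, -0.5124,  0.7471, -0.6706],
       [-0.0195, -0.8193, -0.573 ,  0.5967],
       [ 0.    ,  0.    ,  0.    ,  1.    ]])}
wrist {'K': array([[402.0309,   0.    , 320.5717],
       [  0.    , 402.0309, 240.7157],
       [  0.    ,   0.    ,   1.    ]]), 'distortion': array([0.0272, 0.    , 0.    , 0.    , 0.    ]), 'hand_eye': array([[-0.0001, -0.9526, -0.3043,  0.0832],
       [ 1.    ,  0.0001, -0.0006, -0.    ],
       [ 0.0006, -0.3043,  0.9526, -0.1542],
       [ 0.    ,  0.    ,  0.    ,  1.    ]])}
```

View pics/scene0.png

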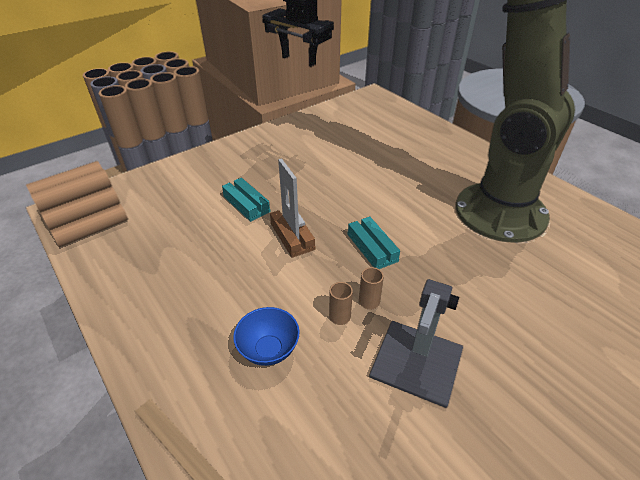

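View pics/side0.png

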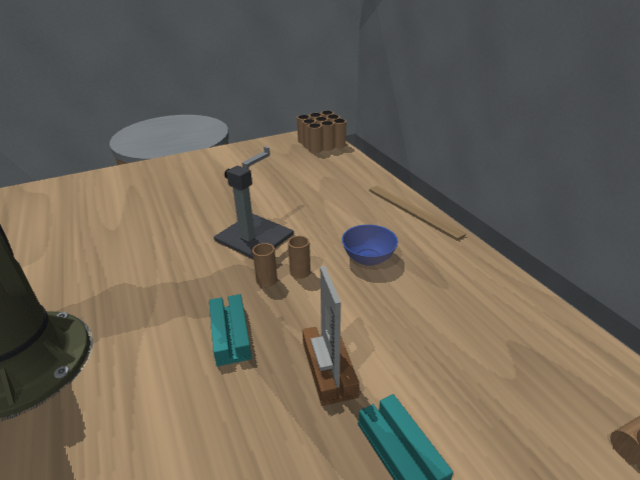

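View pics/wrist0.png

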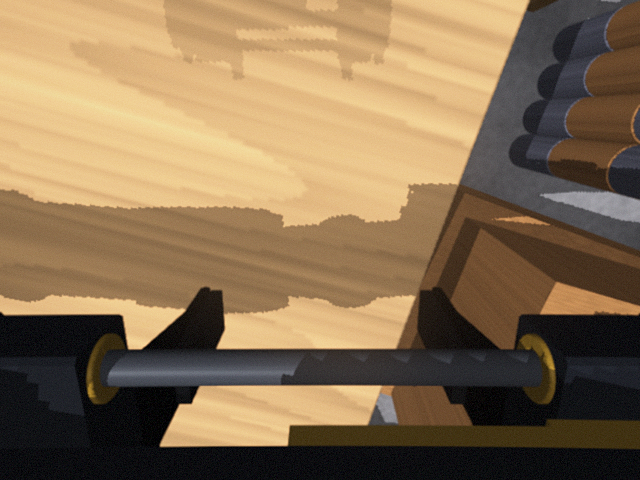

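Candidates for the gauge: only one plate, in the brown rest (scene 289,200; side 331,325). For the rest: brown at (292,233), with turquoise look-alikes at (245,198) and (373,242). For the stand: one, with base at (417,362). I take the brown rest with the plate; next a close check.

```bash
python3 - <<'E'
import cv2, numpy as np
a=cv2.imread("pics/scene0.png"); b=cv2.imread("pics/side0.png")
f=lambda im,x,y,w,h,W,H:cv2.resize(im[y:y+h,x:x+w],(W,H),interpolation=cv2.INTER_CUBIC)
g=np.hstack([f(a,255,150,80,120,400,600),f(b,290,260,80,150,400,600)[:600]])
cv2.imwrite("pics/crop_g.png",g)
h=np.hstack([f(a,360,270,120,140,400,467),f(b,205,140,100,117,400,467)])
cv2.imwrite("pics/crop_h.png",h)
E
```

```text
(no output)
```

View pics/crop_g.png

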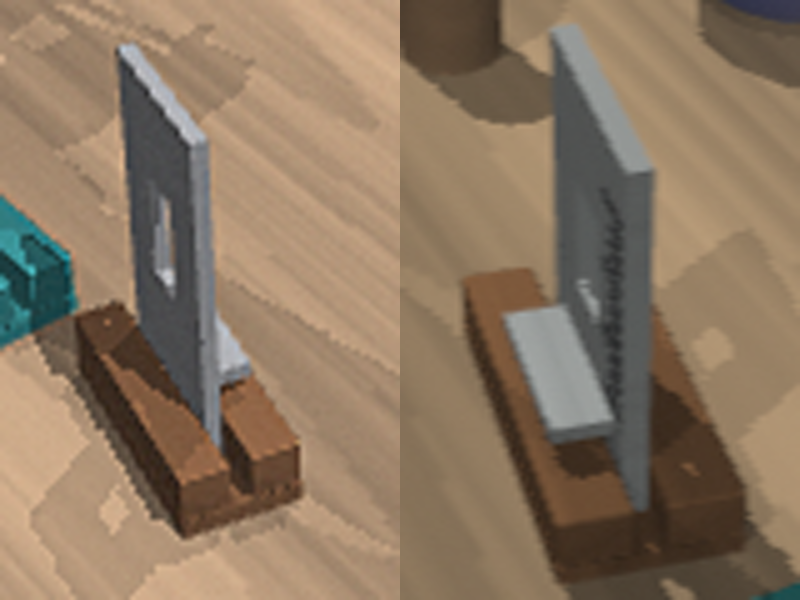

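View pics/crop_h.png

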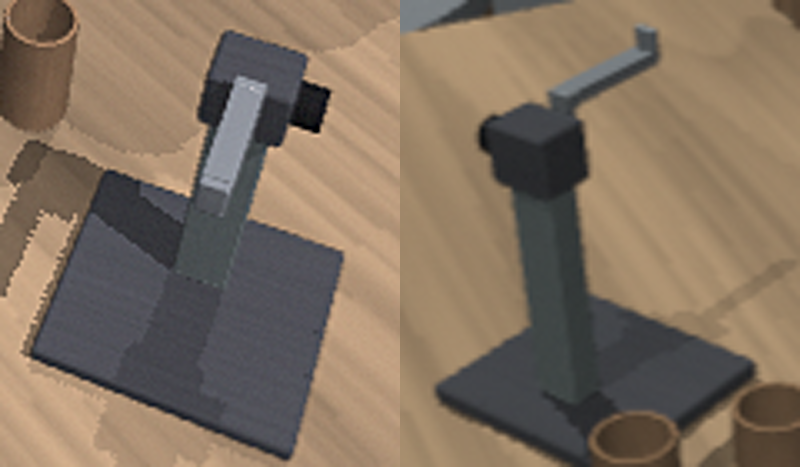

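```bash
cat > h.py <<'E'
import cv2, numpy as np
from bench import ctrl, optics, ticket
from scipy.spatial.transform import Rotation as R
np.set_printoptions(precision=4,suppress=True)
def cal(n,st=None):
    c=optics.calibration(n); K=np.array(c["K"]);D=np.array(c["distortion"])
    if n=="wrist":
        T=np.eye(4);T[:3,:3]=R.from_rotvec(st["tool_rot"]).as_matrix();T[:3,3]=st["position"]
        P=T@np.array(c["hand_eye"])
    else: P=np.array(c["pose"])
    return K,D,P
def ray(c,uv):
    K,D,P=c; x=cv2.undistortPoints(np.array([[uv]],float),K,D)[0,0]
    d=P[:3,:3]@np.array([x[0],x[1],1]); return P[:3,3],d/np.linalg.norm(d)
def plane(c,uv,z):
    o,d=ray(c,uv); return o+d*(z-o[2])/d[2]
def tri(obs):
    A=np.zeros((3,3));b=np.zeros(3);rs=[ray(*o) for o in obs]
    for o,d in rs: M=np.eye(3)-np.outer(d,d);A+=M;b+=M@o
    p=np.linalg.solve(A,b)
    return p,max(np.linalg.norm((np.eye(3)-np.outer(d,d))@(p-o)) for o,d in rs)
def proj(c,p):
    K,D,P=c; q=P[:3,:3].T@(np.array(p,float)-P[:3,3]); return cv2.projectPoints(q.reshape(1,1,3),np.zeros(3),np.zeros(3),K,D)[0][0,0]
E
python3 - <<'E'
from h import *
S=cal("scene");D=cal("side")
print("gauge top corners z=.19")
for uv in [(279,159.4),(281,158.6),(293,179),(296.4,177.4)]: print(plane(S,uv,.19))
for uv in [(320.4,267.5),(325,266),(336,303),(340.6,303)]: print(' side',plane(D,uv,.19))
for a,b in [((279,159.4),(336,303)),((281,158.6),(336,303)),((281,158.6),(340.6,303)),((279,159.4),(340.6,303)),((293,179),(325,266)),((296.4,177.4),(320.4,267.5))]:
    print(a,b,*tri([(S,a),(D,b)]))
print("base")
for uv in [(390,321),(462.9,346.5),(447,407.4),(369.6,375.6)]: print(plane(S,uv,.012))
print("lip top",*tri([(S,(425,324)),(D,(266.8,147.5))]))
E
```

```text
gauge top corners z=.19
[ 0.464  -0.2869  0.19  ]
[ 0.4588 -0.2869  0.19  ]
[ 0.4806 -0.2099  0.19  ]
[ 0.4719 -0.2102  0.19  ]
 side [ 0.4713 -0.2141  0.19  ]
 side [ 0.4789 -0.2139  0.19  ]
 side [ 0.4574 -0.2903  0.19  ]
 side [ 0.4629 -0.293   0.19  ]
(279, 159.4) (336, 303) [ 0.4603 -0.2891  0.1876] 0.002010169639576181
(281, 158.6) (336, 303) [ 0.4579 -0.2889  0.1886] 0.00023256404419918488
(281, 158.6) (340.6, 303) [ 0.4607 -0.2901  0.1887] 0.003266036552860236
(279, 159.4) (340.6, 303) [ 0.4631 -0.2904  0.1878] 0.0010308977770300157
(293, 179) (325, 266) [ 0.4796 -0.2119  0.1883] 0.00023933942686901248
(296.4, 177.4) (320.4, 267.5) [ 0.4715 -0.2121  0.1886] 0.0006790956432166759
base
[0.4629 0.0831 0.012 ]
[0.3954 0.2066 0.012 ]
[0.509  0.2679 0.012 ]
[0.5728 0.1468 0.012 ]
lip top [0.5408 0.2055 0.2018] 0.0017072373169448245
```

```bash
python3 - <<'E'
import cv2, numpy as np
a=cv2.imread("pics/scene0.png"); b=cv2.imread("pics/side0.png")
f=lambda im,x,y,w,h,W,H:cv2.resize(im[y:y+h,x:x+w],(W,H),interpolation=cv2.INTER_CUBIC)
cv2.imwrite("pics/crop_h2.png",np.hstack([f(a,415,275,50,60,400,480),f(b,225,140,50,60,400,480)]))
E
```

```text
(no output)
```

View pics/crop_h2.png

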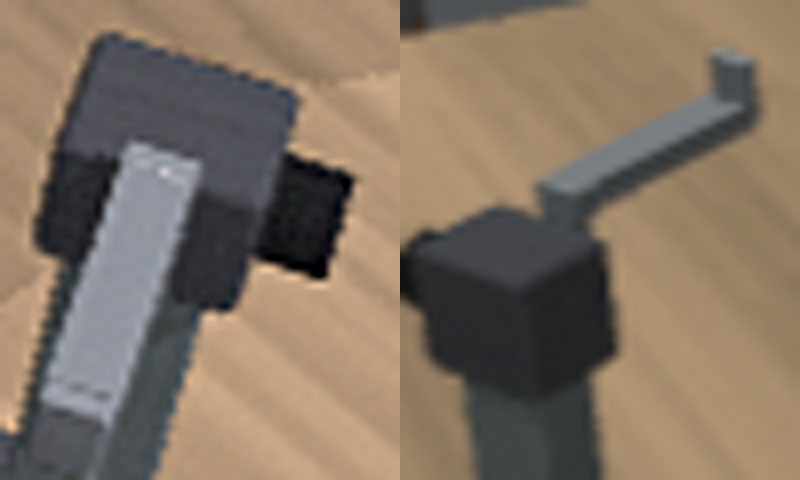

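play_rows([
  [0, 3.2, -2.4, -0.6, 0],
  [0, 3.2, -2.4, -0.6, 0],
  [0, 3.2, -2.4, -0.6, 0],
  [0, 3.2, -2.4, -0.6, 0],
  [0, 3.2, -2.4, -0.6, 0],
  [0, 3.2, -2.4, -0.6, 0],
  [0, 3.2, -2.4, -0.6, 0],
  [0, 3.2, -2.4, -0.6, 0],
  [0, 3.2, -2.4, -0.6, 0],
  [0, 3.2, -2.4, -0.6, 0],
  [0, 3.2, -2.4, -0.6, 0],
  [0, 3.2, -2.4, -0.6, 0],
  [0, 0, 0, 0, 0],
])

```text
time: 1.78
position: [0.4678, -0.2446, 0.303]
tool_rot: [-3.112, -0.427, -0.002]
ft_force: [-0.2, -0.7, 0.8]
grip_width: 1.003
```

```bash
python3 - <<'E'
from h import *
s=ctrl.get_state(); print(s["position"],s["tool_rot"],s["joint_positions"],s["time"])
im=optics.get_image("wrist"); cv2.imwrite("pics/w1.png",im[:,:,::-1])
np.savez("w1.npz",position=s["position"],tool_rot=s["tool_rot"])
E
```

```text
[ 0.4678 -0.2446  0.303 ] [-3.1118 -0.4272 -0.0024] [ 0.8522  0.0535 -0.4353  1.6253  0.0213  1.4669 -0.8827] 1.775
```

View pics/w1.png

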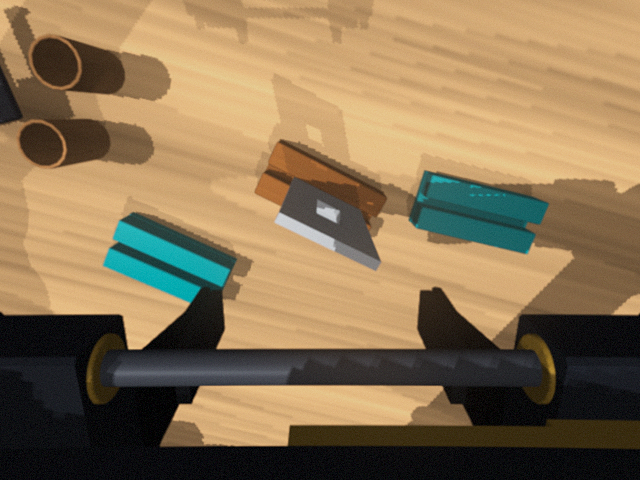

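play_rows([
  [0, 0, 0, 0, 0.18],
  [0, 0, 0, 0, 0.18],
  [0, 0, 0, 0, 0.18],
  [0, 0, 0, 0, 0.18],
  [0, 0, 0, 0, 0.18],
  [0, 0, 0, 0, 0.18],
  [0, 0, 0, 0, 0.18],
  [0, 0, 0, 0, 0.18],
  [0, 0, 0, 0, 0.18],
  [0, 0, 0, 0, 0.18],
  [0, 0, 0, 0, 0.18],
  [0, 0, 0, 0, 0],
])

```text
time: 3.32
position: [0.465, -0.2549, 0.2929]
tool_rot: [-2.227, 2.21, 0.036]
ft_force: [-0.3, -0.0, -0.4]
grip_width: 0.997
```

```bash
python3 - <<'E'
from h import *
s=ctrl.get_state(); print(s["position"],s["tool_rot"],s["joint_positions"],s["time"])
M=R.from_rotvec(s["tool_rot"]).as_matrix(); print(M, np.degrees(np.arctan2(M[1,1],M[0,1])))
im=optics.get_image("wrist"); cv2.imwrite("pics/w2.png",im[:,:,::-1])
np.savez("w2.npz",position=s["position"],tool_rot=s["tool_rot"])
E
```

```text
[ 0.465  -0.2549  0.2929] [-2.227   2.2105  0.0363] [ 0.5806  0.0645 -0.1283  1.6294 -0.0026  1.469  -2.6814] 3.325
[[ 0.0073 -0.9999 -0.0139]
 [-0.9998 -0.0076  0.0188]
 [-0.0189  0.0138 -0.9997]] -179.56517790887594
```

View pics/w2.png

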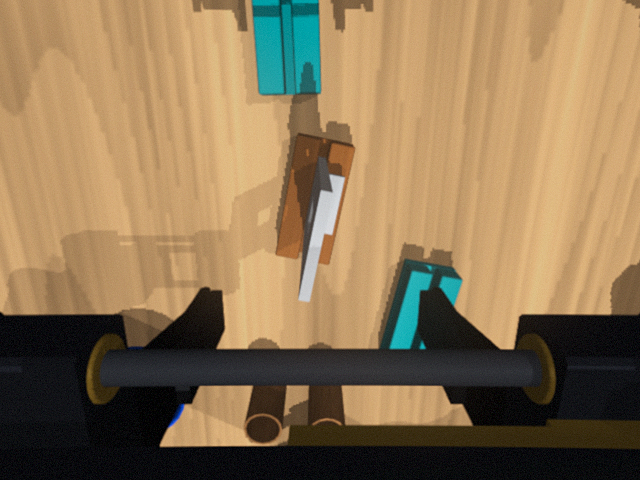

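```bash
cat > kin.py <<'E'
from h import *
from scipy.optimize import least_squares
lo=np.array([-2.86,-.3,-1.38,.06,-1.56,.09,-2.69]);hi=np.array([2.86,2.09,1.24,2.45,4.7,2.05,2.69])
L=[.4905,.5046,.134]
def rot(a,t): v=np.zeros(3);v[a]=t;return R.from_rotvec(v).as_matrix()
def fk(q,s=(-1,-1,-1,-1),L3=.25,L=L,yaw0=-np.pi/2):
    A=rot(2,s[0]*q[0])@rot(1,q[1]); p=A@[0,0,L[0]]
    A=A@rot(2,s[1]*q[2])@rot(1,q[3]); p=p+A@[0,0,L[1]]
    A=A@rot(2,s[2]*q[4])@rot(1,q[5]); p=p+A@[0,0,L3]
    A=A@rot(2,s[3]*q[6]+yaw0)
    return p+[0,0,L3-L[2]],A
if __name__=="__main__":
    import itertools
    Q=[([1.3191,.3218,-.0701,1.4517,.0227,1.3708,-.0569],[.1705,-.6267,.2295],[-3.1121,-.4161,.0006]),
       ([.8522,.0535,-.4353,1.6253,.0213,1.4669,-.8827],[.4678,-.2446,.303],[-3.1118,-.4272,-.0024]),
       ([.5806,.0645,-.1283,1.6294,-.0026,1.469,-2.6814],[.465,-.2549,.2929],[-2.227,2.2105,.0363])]
    for s in itertools.product([1,-1],repeat=4):
      for y0 in (np.pi/2,-np.pi/2):
        e=[]
        for q,p,r in Q:
            P,A=fk(q,s,yaw0=y0); e.append((np.linalg.norm(P-p),np.linalg.norm(R.from_matrix(A.T@R.from_rotvec(r).as_matrix()).as_rotvec())))
        e=np.array(e)
        if e[:,1].max()<.15: print(s,y0,e.round(4).tolist())
E
python3 kin.py
```

```text
(-1, -1, 1, -1) 1.5707963267948966 [[0.0372, 0.0453], [0.035, 0.0427], [0.024, 0.0052]]
(-1, -1, -1, -1) 1.5707963267948966 [[0.026, 0.0001], [0.0244, 0.0001], [0.0252, 0.0001]]
```

```bash
cat >> kin.py <<'E'
E
python3 - <<'E'
from kin import *
import re
src=open('kin.py').read()
Q=[([1.3191,.3218,-.0701,1.4517,.0227,1.3708,-.0569],[.1705,-.6267,.2295]),
   ([.8522,.0535,-.4353,1.6253,.0213,1.4669,-.8827],[.4678,-.2446,.303]),
   ([.5806,.0645,-.1283,1.6294,-.0026,1.469,-2.6814],[.465,-.2549,.2929])]
s=(-1,-1,-1,-1)
def f(q,v):
    A=rot(2,-q[0])@rot(1,q[1]); p=np.array([0,0,v[4]])+A@[v[5],v[3],v[0]]
    A=A@rot(2,-q[2])@rot(1,q[3]); p=p+A@[0,0,v[1]]
    A=A@rot(2,-q[4])@rot(1,q[5]); p=p+A@[0,0,v[2]]
    return p
r=least_squares(lambda v:np.concatenate([f(q,v)-p for q,p in Q]+[1e-3*(v-[.49,.50,.25,0,.12,0])]),[.49,.50,.25,0,.12,0])
print(r.x,[ (f(q,r.x)-p) for q,p in Q])
E
```

```text
[ 0.4545  0.5165  0.4867 -0.0273  0.3891  0.0019] [array([-0.0005, -0.0001, -0.0001]), array([-0.0003,  0.0001,  0.0001]), array([ 0.0006,  0.0004, -0.    ])]
```

```bash
cat > ik.py <<'E'
from kin import *
v=[.4545,.5165,.4867,-.0273,.3891,.0019]
def FK(q):
    A=rot(2,-q[0])@rot(1,q[1]); p=np.array([0,0,v[4]])+A@[v[5],v[3],v[0]]
    A=A@rot(2,-q[2])@rot(1,q[3]); p=p+A@[0,0,v[1]]
    A=A@rot(2,-q[4])@rot(1,q[5]); p=p+A@[0,0,v[2]]
    return p,A@rot(2,-q[6]+np.pi/2)
def down(yawy):
    a=np.radians(yawy); y=np.array([np.cos(a),np.sin(a),0]); z=np.array([0,0,-1.]); return np.c_[np.cross(y,z),y,z]
def err(q,p,M):
    P,A=FK(q); return np.r_[(P-p),.3*R.from_matrix(A.T@M).as_rotvec()]
def sols(p,yawy,n=60,m=.02,seed=0):
    rng=np.random.default_rng(seed);M=down(yawy);out=[]
    for i in range(n):
        q0=rng.uniform(lo+m,hi-m)
        r=least_squares(err,q0,bounds=(lo+m,hi-m),args=(np.array(p),M))
        if np.abs(r.fun).max()<2e-4: out.append(r.x)
    return out
E
python3 - <<'E'
from ik import *
for z in(.17,.29):
  for y in (169,-11):
    o=sorted(sols([.468,-.25,z],y),key=lambda q:abs(q[4])); print(z,y,len(o)); [print(q) for q in o[:6]]
for y in (28.7,208.7):
    o=sorted(sols([.517,.193,.25],y),key=lambda q:abs(q[4])); print('hang',y,len(o)); [print(q) for q in o[:6]]
E
```

```text
0.17 169 0
0.17 -11 38
[ 0.4246  0.0995  0.0154  1.8365 -0.0016  1.2056  0.2486]
[ 0.4079  0.0986  0.0332  1.8375 -0.0035  1.2055  0.2502]
[ 0.2889  0.0928  0.1596  1.845  -0.0158  1.205   0.2615]
[ 0.5789  0.1096 -0.1488  1.8266  0.0174  1.2066  0.2328]
[ 0.7114  0.1208 -0.2906  1.8181  0.0369  1.2079  0.2177]
[ 0.7231  0.1219 -0.3031  1.8174  0.0388  1.208   0.2163]
0.29 169 0
0.29 -11 36
[ 0.3958  0.0322  0.0447  1.6679 -0.0014  1.4415  0.2486]
[ 0.3752  0.031   0.0658  1.6692 -0.0021  1.4414  0.2493]
[ 0.3454  0.0293  0.0964  1.671  -0.0028  1.4414  0.2502]
[-0.2733 -0.0044  0.7257  1.704   0.0029  1.4409  0.26  ]
[ 0.3276  0.0283  0.1147  1.6721 -0.0033  1.4414  0.2507]
[-0.0557  0.0078  0.5058  1.6938 -0.0038  1.441   0.2586]
hang 28.7 37
[-0.4031  0.0961 -0.0039  1.6787  0.0004  1.3668  0.0938]
[-0.436   0.0942  0.0314  1.6808 -0.003   1.3667  0.0967]
[-0.3577  0.0989 -0.0527  1.6758  0.0053  1.3671  0.0897]
[-0.3137  0.1018 -0.1001  1.6729  0.0104  1.3674  0.0855]
[-0.6548  0.0842  0.2655  1.6945 -0.0225  1.3658  0.1153]
[-0.7253  0.082   0.3408  1.6988 -0.028   1.3656  0.1211]
hang 208.7 0
```

```bash
python3 - <<'E'
from ik import *
for y in (173,175,177,179,181):
    o=sorted(sols([.468,-.25,.17],y,40,.01),key=lambda q:abs(q[6])); print(y,len(o)); [print(q) for q in o[:2]]
s=ctrl.get_state(); q=s["joint_positions"]; print(FK(q)[0]-s["position"])
E
python3 - <<'E'
import cv2
im=cv2.imread('pics/w2.png')[120:320,240:400]
cv2.imwrite('pics/w2c.png',cv2.resize(im,(480,600),interpolation=cv2.INTER_CUBIC))
im=cv2.imread('pics/w1.png')[130:290,240:400]
cv2.imwrite('pics/w1c.png',cv2.resize(im,(600,600),interpolation=cv2.INTER_CUBIC))
E
```

```text
173 10
[-0.6849  0.1369  1.23    1.8889 -0.1379  1.2099 -2.6727]
[-0.6847  0.1369  1.2298  1.8888 -0.1379  1.2099 -2.6727]
175 13
[-0.6849  0.1369  1.23    1.8889 -0.1379  1.2099 -2.6378]
[-0.6845  0.1367  1.2295  1.8889 -0.1377  1.2099 -2.6379]
177 12
[-0.6848  0.1368  1.2299  1.8889 -0.1379  1.2099 -2.6029]
[-0.6737  0.1332  1.2159  1.8886 -0.1335  1.2094 -2.6072]
179 10
[-0.6845  0.1367  1.2295  1.8889 -0.1377  1.2099 -2.5681]
[-0.6082  0.1165  1.1364  1.8871 -0.113   1.2074 -2.5931]
181 14
[-0.6843  0.1367  1.2292  1.8889 -0.1377  1.2099 -2.5333]
[-0.6835  0.1364  1.2282  1.8888 -0.1373  1.2098 -2.5336]
[ 0.0006  0.0005 -0.0001]
```

View pics/w2c.png

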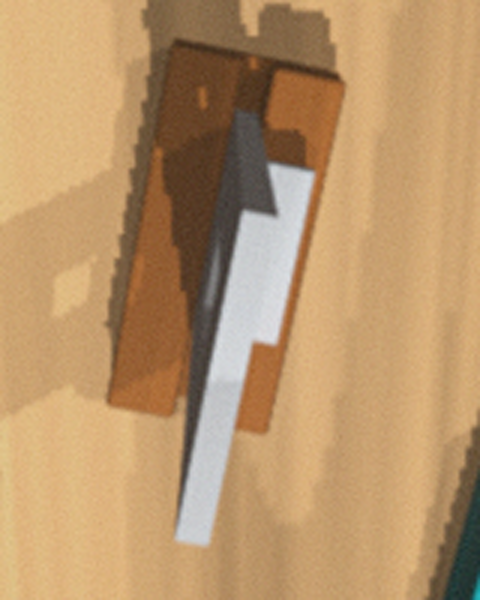

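View pics/w1c.png

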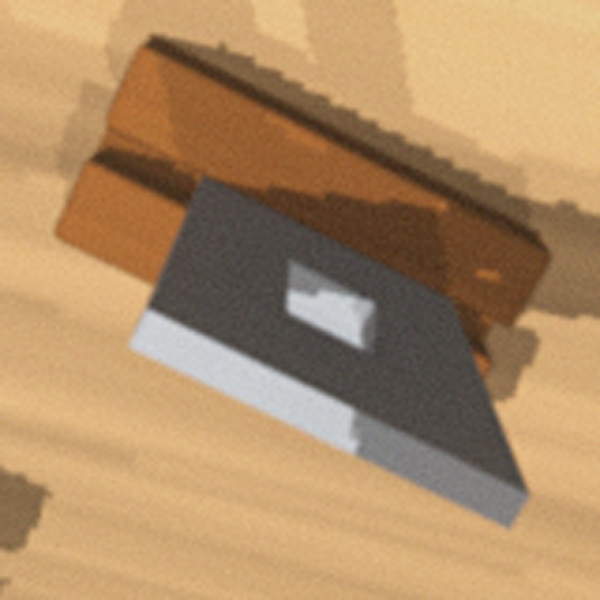

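```bash
python3 - <<'E'
from h import *
s1=dict(np.load("w1.npz"));s2=dict(np.load("w2.npz"))
C1=cal("wrist",s1);C2=cal("wrist",s2);S=cal("scene");D=cal("side")
a=[(240+x/3,120+y/3) for x,y in [(176,541),(208,546),(276,216),(244,211)]]
b=[(240+x/3.75,130+y/3.75) for x,y in [(130,347),(152,308),(527,491),(510,526)]]
print(np.array([plane(C2,u,.19) for u in a]));print(np.array([plane(C1,u,.19) for u in b]))
# order: a: A0.. ; match by proximity
for u in a:
    w=min(b,key=lambda w:np.linalg.norm(plane(C1,w,.19)-plane(C2,u,.19)))
    print(*tri([(C1,w),(C2,u)]))
E
```

```text
[[ 0.4778 -0.2105  0.19  ]
 [ 0.4703 -0.2092  0.19  ]
 [ 0.4555 -0.2882  0.19  ]
 [ 0.4624 -0.2893  0.19  ]]
[[ 0.4713 -0.2119  0.19  ]
 [ 0.4795 -0.214   0.19  ]
 [ 0.4641 -0.2907  0.19  ]
 [ 0.4565 -0.2898  0.19  ]]
[ 0.479  -0.2133  0.1933] 0.0016002288221188968
[ 0.4711 -0.2114  0.1928] 0.0011056092061686364
[ 0.4563 -0.289   0.1916] 0.0008428259851191664
[ 0.4634 -0.29    0.1906] 0.0011076034292196873
```

play_rows([
  [0, 0, 0, 0, -0.02],
  [0, 0, 0, 2.0, 0],
  [0, 0, 0, 2.0, 0],
  [0, 0, 0, 0, 0],
])

```text
time: 3.88
position: [0.4649, -0.252, 0.253]
tool_rot: [-2.252, 2.183, 0.037]
ft_force: [-0.4, 0.6, -0.1]
grip_width: 1.002
```

```bash
cat > st.py <<'E'
from h import *
s=ctrl.get_state(); M=R.from_rotvec(s["tool_rot"]).as_matrix()
print(s["time"],s["position"],"yaw_y",np.degrees(np.arctan2(M[1,1],M[0,1])).round(2),"z",M[:,2],s["joint_positions"],"F",s["ft_force"],"T",s["torque"],s["grip_width"]*87)
E
python3 st.py
```

```text
3.875 [ 0.4649 -0.252   0.253 ] yaw_y -178.22 z [-0.0135  0.0204 -0.9997] [ 0.5906  0.076  -0.1432  1.6961 -0.0017  1.3913 -2.6626] F [-0.3971  0.5513 -0.0871] T [ 0.0665  0.0268 -0.0182] 87.15942458262602
```

play_rows([
  [0, 0.1, -0.4, 0, 0],
  [0, 0, 0, 3.0, 0],
  [0, 0, 0, 3.0, 0],
  [0, 0, 0, 2.5, 0],
  [0, 0, 0, 1.1, 0],
  [0, 0, 0, 0, 0],
])

```text
time: 4.62
position: [0.4692, -0.2515, 0.1584]
tool_rot: [-2.251, 2.183, 0.033]
ft_force: [0.3, -0.4, 0.4]
grip_width: 0.999
```

```bash
python3 st.py; python3 - <<'E'
from h import *
a=optics.get_image("scene");b=optics.get_image("side")
f=lambda im,x,y,w,h:cv2.resize(im[y:y+h,x:x+w,::-1],(400,500),interpolation=cv2.INTER_CUBIC)
cv2.imwrite("pics/pre.png",np.hstack([f(a,240,120,120,150),f(b,270,220,140,175)]))
E
```

```text
4.625 [ 0.4692 -0.2515  0.1584] yaw_y -178.24 z [-0.0112  0.0191 -0.9998] [ 0.5691  0.1406 -0.1287  1.8181  0.0059  1.2023 -2.6716] F [ 0.2576 -0.4173  0.3609] T [ 0.0967 -0.0354  0.028 ] 86.89476677794042
```

View pics/pre.png

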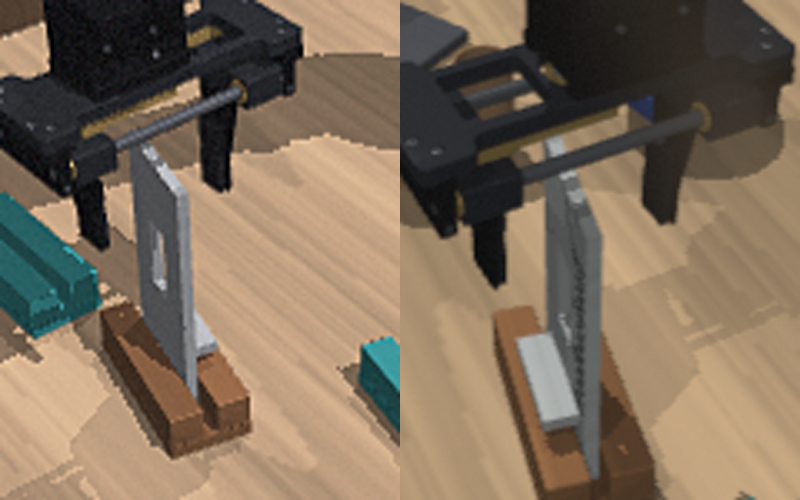

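play_rows([
  [0.7, 0, 0, 0, 0],
  [0.8, 0, 0, 0, 0],
  [0.85, 0, 0, 0, 0],
  [1, 0, 0, 0, 0],
  [1, 0, 0, 0, 0],
  [1, 0, 0, 0, 0],
  [1, 0, 0, 0, 0],
  [1, 0, 0, 0, 0],
], force=8)

```text
time: 5.72
position: [0.4689, -0.2514, 0.1581]
tool_rot: [-2.251, 2.183, 0.034]
ft_force: [-0.2, -0.0, -0.1]
grip_width: 0.172
```

```bash
python3 st.py
```

```text
5.725 [ 0.4689 -0.2514  0.1581] yaw_y -178.26 z [-0.0113  0.019  -0.9998] [ 0.5687  0.1403 -0.1281  1.8191  0.0059  1.2018 -2.6718] F [-0.2468 -0.0223 -0.067 ] T [0.1174 0.0086 0.0112] 14.985009705956942
```

play_rows([
  [1, 0, 0, 0, 0],
  [1, 0, 0, 0, 0],
  [1, 0, 0, 0, 0],
], force=15)

```text
time: 6.1
position: [0.4689, -0.2514, 0.1581]
tool_rot: [-2.25, 2.184, 0.033]
ft_force: [0.0, 0.3, -1.1]
grip_width: 0.131
```

```bash
python3 st.py
```

```text
6.1 [ 0.4689 -0.2514  0.1581] yaw_y -178.27 z [-0.0112  0.0191 -0.9998] [ 0.5687  0.1403 -0.1281  1.8191  0.0058  1.2017 -2.6719] F [ 0.0326  0.3292 -1.1087] T [ 0.134 -0.157 -0.207] 11.362382719777706
```

play_rows([
  [1, 0, 0, -0.4, 0],
  [1, 0, 0, -0.4, 0],
  [1, 0, 0, -0.5, 0],
  [1, 0, 0, -0.6, 0],
  [1, 0, 0, -0.6, 0],
  [1, 0, 0, -0.6, 0],
  [1, 0, 0, -0.6, 0],
  [1, 0, 0, 0, 0],
  [1, 0, 0, 0, 0],
], force=18)

```text
time: 7.22
position: [0.4693, -0.2521, 0.1952]
tool_rot: [-2.251, 2.183, 0.033]
ft_force: [-0.7, -0.2, -1.5]
grip_width: 0.091
```

```bash
python3 st.py; python3 - <<'E'
from h import *
a=optics.get_image("scene");b=optics.get_image("side")
f=lambda im,x,y,w,h:cv2.resize(im[y:y+h,x:x+w,::-1],(400,500),interpolation=cv2.INTER_CUBIC)
cv2.imwrite("pics/lift.png",np.hstack([f(a,240,120,120,150),f(b,270,200,140,175)]))
E
```

```text
7.225 [ 0.4693 -0.2521  0.1952] yaw_y -178.25 z [-0.0112  0.0189 -0.9998] [ 0.5696  0.1135 -0.127   1.772   0.0022  1.2752 -2.6685] F [-0.6959 -0.1859 -1.5415] T [ 0.1523  0.0229 -0.0035] 7.901036059014185
```

View pics/lift.png

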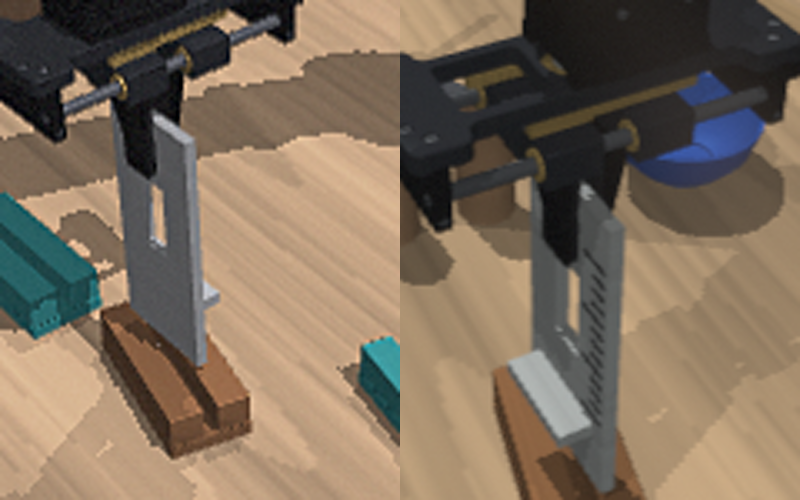

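play_rows([
  [1, 0, 0, -2.0, 0],
  [1, 0, 0, -3.5, 0],
  [1, 0, 0, -3.5, 0],
  [1, 0, 0, 0, -0.1],
  [1, 0, 0, 0, -0.18],
  [1, 0, 0, 0, -0.18],
  [1, 0, 0, 0, -0.18],
  [1, 0, 0, 0, -0.18],
  [1, 0, 0, 0, -0.18],
  [1, 0, 0, 0, -0.18],
  [1, 0, 0, 0, -0.18],
  [1, 0, 0, 0, -0.18],
  [1, 0, 0, 0, -0.18],
  [1, 0, 0, 0, -0.18],
  [1, 0, 0, 0, -0.18],
  [1, 0, 0, 0, -0.18],
  [1, 0, 0, 0, -0.18],
  [1, 0, 0, 0, -0.18],
  [1, 0, 0, 0, -0.18],
], force=25)

```text
time: 9.7
position: [0.4702, -0.2537, 0.2847]
tool_rot: [-2.515, -1.845, -0.003]
ft_force: [0.7, -0.3, -1.4]
grip_width: 0.089
```

```bash
python3 st.py
```

```text
9.7 [ 0.4702 -0.2537  0.2847] yaw_y -17.48 z [-0.0118  0.0193 -0.9997] [ 0.661   0.0778 -0.22    1.6324  0.0046  1.4522  0.1356] F [ 0.7187 -0.2684 -1.4412] T [-0.0582 -0.1246  0.0493] 7.760793722472742
```

play_rows([
  [1, 0, 0, 0, -0.16],
  [1, 0, 0, 0, -0.16],
  [1, 0, 0, 0, -0.16],
  [1, 0, 0, 0, -0.16],
  [1, 0, 0, 0, -0.165],
  [1, 2.7, 3.6, 0, 0],
  [1, 2.7, 3.6, 0, 0],
  [1, 2.7, 3.6, 0, 0],
  [1, 2.7, 3.6, 0, 0],
  [1, 2.7, 3.6, 0, 0],
  [1, 2.7, 3.6, 0, 0],
  [1, 2.7, 3.6, 0, 0],
  [1, 2.7, 3.6, 0, 0],
  [1, 0, 0, 0, 0],
])

```text
time: 11.45
position: [0.6215, 0.0784, 0.2888]
tool_rot: [-1.59, -2.684, -0.02]
ft_force: [-1.0, 0.9, -2.2]
grip_width: 0.092
```

```bash
python3 st.py;  python3 - <<'E'
from h import *
s=ctrl.get_state();np.savez("w3.npz",position=s["position"],tool_rot=s["tool_rot"])
for n in ["wrist","scene","side"]:
    cv2.imwrite(f"pics/{n}3.png",optics.get_image(n)[:,:,::-1])
E
```

```text
11.45 [0.6215 0.0784 0.2888] yaw_y 28.72 z [-0.0126  0.0226 -0.9997] [ 0.2488  0.2977 -0.5113  1.3997  0.1195  1.4879  0.2469] F [-1.0427  0.9457 -2.1631] T [-0.007  -0.0417  0.0276] 7.970723417418996
```

View pics/wrist3.png

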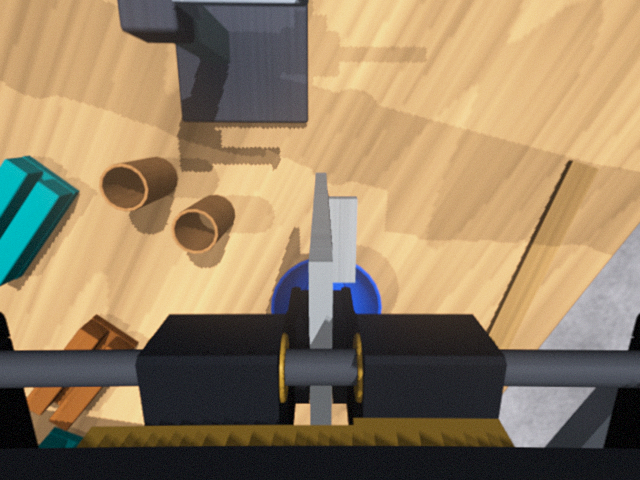

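View pics/scene3.png

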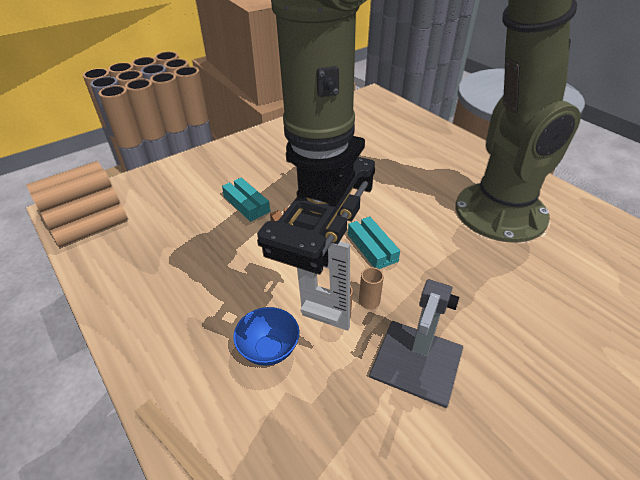

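View pics/side3.png

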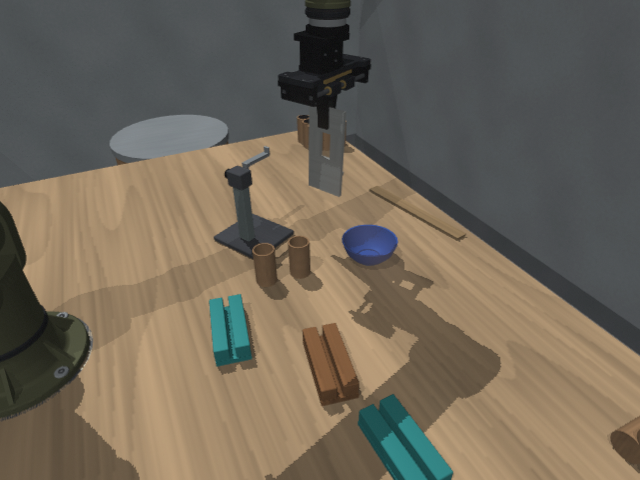

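play_rows([
  [1, 3.4, 0.7, 0, 0],
  [1, 3.4, 0.7, 0, 0],
  [1, 0, 0, 0, 0],
  [1, 0, 0, 0, 0],
])

```text
time: 12.1
position: [0.602, 0.1371, 0.2911]
tool_rot: [-1.605, -2.679, -0.014]
ft_force: [0.9, -0.5, -2.1]
grip_width: 0.091
```

```bash
python3 st.py;  python3 - <<'E'
from h import *
s=ctrl.get_state();np.savez("w4.npz",position=s["position"],tool_rot=s["tool_rot"])
for n in ["wrist"]:
    im=optics.get_image(n)[:,:,::-1]; cv2.imwrite(f"pics/{n}4.png",im)
cv2.imwrite("pics/wrist4c.png",cv2.resize(im[0:300,80:400],(640,600)))
E
```

```text
12.1 [0.602  0.1371 0.2911] yaw_y 28.15 z [-0.0108  0.0173 -0.9998] [ 0.1785  0.2782 -0.541   1.4215  0.1225  1.4849  0.1348] F [ 0.8683 -0.491  -2.1009] T [-0.0878 -0.1756 -0.0037] 7.94526074411079
```

View pics/wrist4c.png

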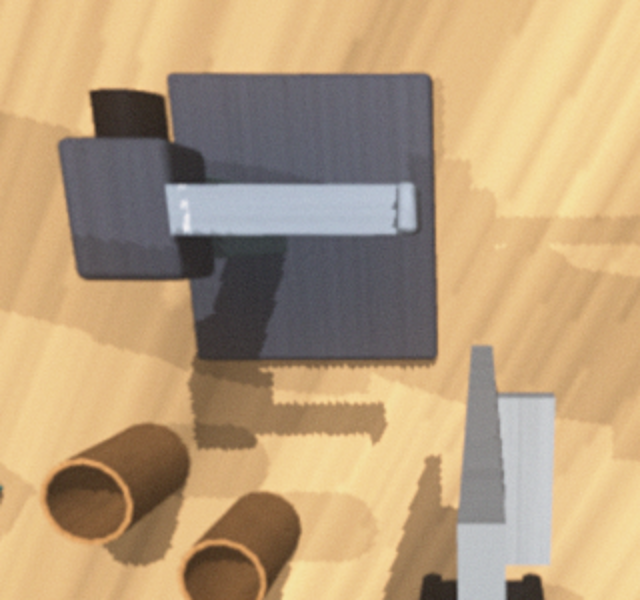

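```bash
python3 - <<'E'
from h import *
C=cal("wrist",dict(np.load("w4.npz")));S=cal("scene");D=cal("side")
f=lambda x,y:(80+x/2,y/2)
for h in(.186,.19,.194):
  print(h,"bar in",plane(C,f(168,210),h),"lip top c",plane(C,f(407,207),h+.012))
  a=plane(C,f(168,210),h);b=plane(C,f(397,209.5),h);d=b-a;print("  dir",np.degrees(np.arctan2(d[1],d[0])),np.linalg.norm(d),"width",np.linalg.norm(plane(C,f(280,184),h)-plane(C,f(280,235),h)))
print("base", [plane(C,f(*p),.012) for p in [(170,74),(431,74),(437,357),(200,357)]])
sc=lambda x,y:(415+x/8,275+y/8); sd=lambda x,y:(225+(x-400)/8,140+y/8)
print("lip top centre 3view",*tri([(C,f(407,207)),(S,sc(80,398)),(D,sd(732,55))]))
print("2view",*tri([(C,f(407,207)),(S,sc(80,398))]),*tri([(C,f(407,207)),(D,sd(732,55))]))
print("bar inner end centre", *tri([(C,f(167,210)),(S,sc(164,152))]),*tri([(C,f(167,210)),(D,sd(556,188))]))
E
```

```text
0.186 bar in [0.474  0.1711 0.186 ] lip top c [0.539  0.2067 0.198 ]
  dir 28.501678536624517 0.06999370370393122 width 0.014776184446501663
0.19 bar in [0.4753 0.1717 0.19  ] lip top c [0.5394 0.2067 0.202 ]
  dir 28.501678536624475 0.06892079596749848 width 0.014549685750638001
0.194 bar in [0.4767 0.1722 0.194 ] lip top c [0.5398 0.2067 0.206 ]
  dir 28.501678536624535 0.0678478882310656 width 0.014323187054774296
base [array([0.3924, 0.2052, 0.012 ]), array([0.504 , 0.2656, 0.012 ]), array([0.5693, 0.1449, 0.012 ]), array([0.4571, 0.0846, 0.012 ])]
lip top centre 3view [0.5406 0.2066 0.2023] 0.00156042147803435
2view [0.5394 0.2066 0.2011] 7.38588234623337e-05 [0.5407 0.2062 0.2025] 0.0013241741888784745
bar inner end centre [0.4743 0.1708 0.187 ] 0.00033370362064711446 [0.4773 0.1712 0.1915] 0.001715472116881671
```

```bash
python3 - <<'E'
from h import *
s=dict(np.load("w4.npz"));C=cal("wrist",s);M=R.from_rotvec(s["tool_rot"]).as_matrix()
f=lambda x,y:(80+x/2,y/2)
for z in (.030,.032,.034):
  for p in [(458,522),(505,522)]:
    print(z,(M.T@(plane(C,f(*p),s["position"][2]+z)-s["position"])*1e3).round(1))
for p in [(472,346),(492,346)]: print((M.T@(plane(C,f(*p),s["position"][2]-.148)-s["position"])*1e3).round(1))
E
```

```text
0.03 [ 37.4  -4.7 -29.2]
0.03 [ 37.4   3.1 -29.3]
0.032 [ 38.1  -4.6 -31.2]
0.032 [ 38.1   3.1 -31.2]
0.034 [ 38.9  -4.5 -33.2]
0.034 [ 38.9   3.  -33.2]
[ 41.1  -4.4 148.9]
[ 41.1   3.1 148.9]
```

play_rows([
  [1, 3.0, 0.2, 0, -0.006],
  [1, 3.0, 0.2, 0, 0],
  [1, 3.1, 0.2, 0, 0],
  [1, 0, 0, 1.5, 0],
  [1, 0, 0, 1.5, 0],
  [1, 0, 0, 0, 0],
  [1, 0, 0, 0, 0],
])

```text
time: 13.02
position: [0.5638, 0.2215, 0.263]
tool_rot: [-1.596, -2.683, -0.016]
ft_force: [1.2, 1.1, -1.9]
grip_width: 0.089
```

```bash
python3 st.py;  python3 - <<'E'
from h import *
s=ctrl.get_state();np.savez("w5.npz",position=s["position"],tool_rot=s["tool_rot"])
im=optics.get_image("wrist")[:,:,::-1]; cv2.imwrite(f"pics/wrist5.png",im)
cv2.imwrite("pics/wrist5c.png",cv2.resize(im[60:360,80:400],(640,600)))
a=optics.get_image("scene");b=optics.get_image("side")
f=lambda im,x,y,w,h:cv2.resize(im[y:y+h,x:x+w,::-1],(400,500),interpolation=cv2.INTER_CUBIC)
cv2.imwrite("pics/ext5.png",np.hstack([f(a,350,230,140,175),f(b,190,90,120,150)]))
E
```

```text
13.025 [0.5638 0.2215 0.263 ] yaw_y 28.52 z [-0.0114  0.0188 -0.9998] [ 0.0812  0.2654 -0.5901  1.4986  0.1259  1.4232 -0.0136] F [ 1.2096  1.1189 -1.9431] T [-0.003  -0.1361 -0.0261] 7.744521529878311
```

View pics/wrist5c.png

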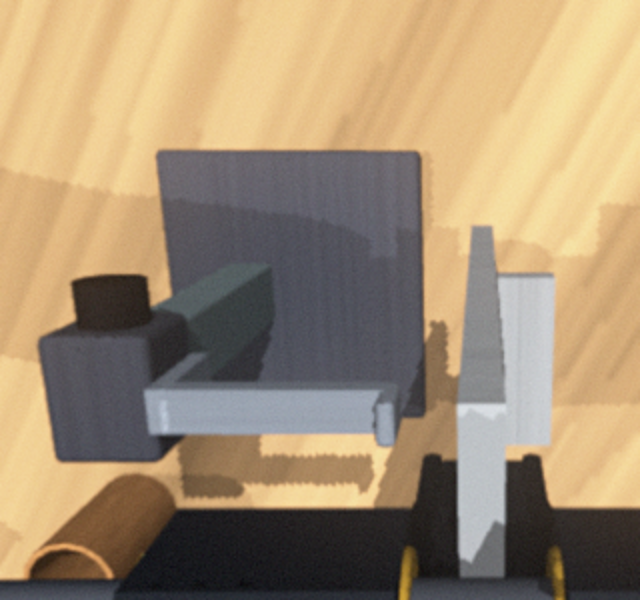

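View pics/ext5.png

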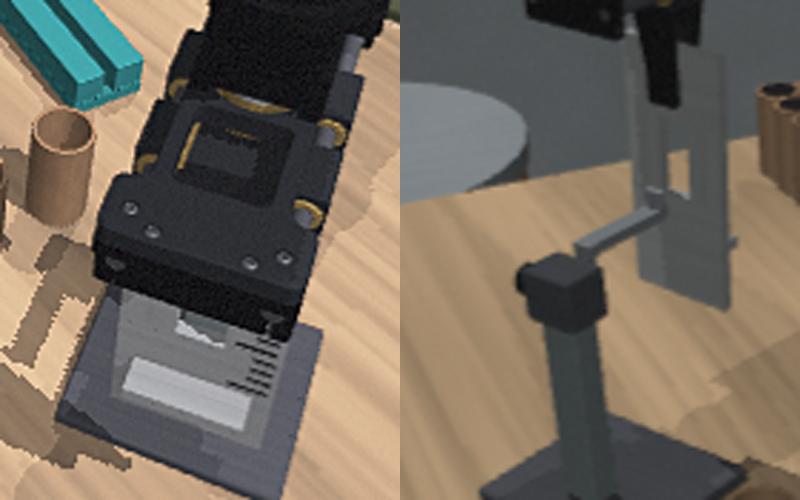

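```bash
python3 - <<'E'
from h import *
s=dict(np.load("w5.npz"));C=cal("wrist",s);M=R.from_rotvec(s["tool_rot"]).as_matrix()
C4=cal("wrist",dict(np.load("w4.npz")));S=cal("scene")
f=lambda x,y:(80+x/2,y/2); g=lambda x,y:(80+x/2,60+y/2)
L,e=tri([(C4,f(407,207)),(C,g(385,423))]);print("lip",L,e)
sc=lambda x,y:(415+x/8,275+y/8)
L,e=tri([(C4,f(407,207)),(C,g(385,423)),(S,sc(80,398))]);print("lip3",L,e)
B,e=tri([(C4,f(168,210)),(C,g(148,411))]);print("bar in",B,e)
t=M.T@(L-s["position"])*1e3;print("lip in tool mm",t)
print("bar in tool",M.T@(B-s["position"])*1e3)
for p in [(458,403),(505,403)]:print((M.T@(plane(C,g(*p),s["position"][2]+.032)-s["position"])*1e3).round(1))
E
```

```text
lip [0.5394 0.2067 0.2023] 5.361439772729687e-05
lip3 [0.5394 0.2065 0.2014] 0.00025456913395660146
bar in [0.476  0.1719 0.1914] 0.0001705330021392897
lip in tool mm [ -2.8212 -28.4647  61.5665]
bar in tool [  -3.17   -100.7299   71.6087]
[ 37.9  -4.6 -31.2]
[ 37.9   3.1 -31.2]
```

play_rows([
  [1, -0.18, 0, 1.4, 0],
  [1, 0, 0, 1.4, 0],
  [1, 0, -1.0, 0, 0],
  [1, 0, -1.0, 0, 0],
  [1, 0, -1.0, 0, 0],
  [1, 0, 0, 0, 0],
])

```text
time: 13.92
position: [0.537, 0.2069, 0.2358]
tool_rot: [-1.594, -2.686, -0.017]
ft_force: [1.0, 0.4, -0.5]
grip_width: 0.09
```

```bash
python3 st.py;  cat > look.py <<'E'
from h import *
import sys
k=sys.argv[1]
im=optics.get_image("wrist")[:,:,::-1]
b=optics.get_image("side")[:,:,::-1]
cv2.imwrite(f"pics/look{k}.png",np.hstack([cv2.resize(im[60:360,80:400],(427,400)),cv2.resize(b[90:240,200:320],(320,400),interpolation=cv2.INTER_CUBIC)]))
E
python3 look.py 6
```

```text
13.925 [0.537  0.2069 0.2358] yaw_y 28.61 z [-0.0099  0.0185 -0.9998] [ 0.1159  0.2071 -0.592   1.615   0.0963  1.3555  0.0126] F [ 0.966   0.3667 -0.5124] T [ 0.003  -0.1648 -0.0026] 7.832518727726481
```

View pics/look6.png

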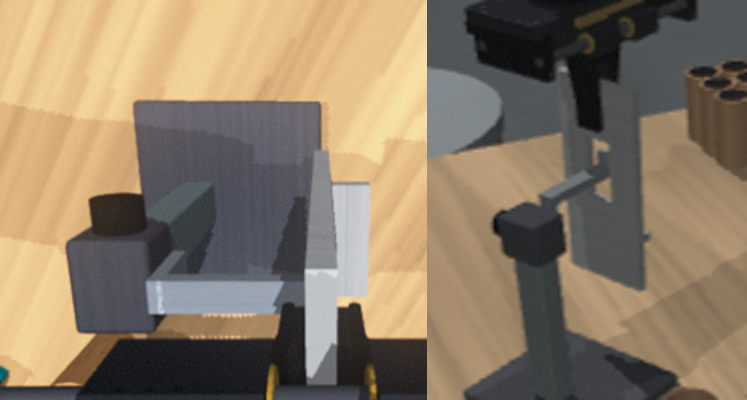

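play_rows([
  [1, 0, -1.0, 0, 0],
  [1, 0, -1.0, 0, 0],
  [1, 0, -1.0, 0, 0],
  [1, 0, 0, 0, 0],
  [1, 0, 0, 0, 0],
])

```text
time: 14.65
position: [0.5112, 0.1929, 0.2353]
tool_rot: [-1.594, -2.685, -0.017]
ft_force: [-0.3, 0.6, -2.4]
grip_width: 0.089
```

```bash
python3 st.py; python3 look.py 7; python3 - <<'E'
from h import *
F=np.array([ctrl.get_state()["ft_force"] for _ in range(5)]);print(F)
E
```

```text
14.65 [0.5112 0.1929 0.2353] yaw_y 28.62 z [-0.0106  0.0191 -0.9998] [ 0.1469  0.1394 -0.591   1.6836  0.0572  1.3438  0.047 ] F [-0.2625  0.6391 -2.3846] T [-0.0207 -0.1839 -0.0022] 7.7245290109929154
[[ 0.2608  0.4738 -1.7971]
 [ 0.2608  0.4738 -1.7971]
 [ 0.2608  0.4738 -1.7971]
 [ 0.2608  0.4738 -1.7971]
 [ 0.2608  0.4738 -1.7971]]
```

View pics/look7.png

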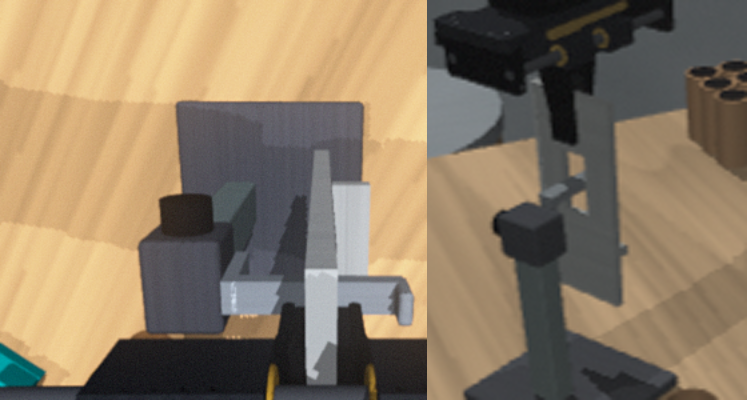

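play_rows([
  [1, 0, 0, 0.8, 0],
  [1, 0, 0, 0.8, 0],
  [1, 0, 0, 0.6, 0],
  [1, 0, 0, 0, 0],
  [1, 0, 0, 0, 0],
])

```text
time: 15.38
position: [0.5109, 0.1934, 0.2132]
tool_rot: [-1.593, -2.685, -0.017]
ft_force: [-1.1, 0.3, -1.8]
grip_width: 0.087
```

```bash
python3 st.py
```

```text
15.375 [0.5109 0.1934 0.2132] yaw_y 28.64 z [-0.0111  0.0191 -0.9998] [ 0.1438  0.1533 -0.5912  1.7148  0.0655  1.3017  0.0402] F [-1.1199  0.2685 -1.768 ] T [-0.0179 -0.1942 -0.0508] 7.575176982161813
```

play_rows([
  [1, 0, 0, 0.2, 0],
  [1, 0, 0, 0, 0],
])

```text
time: 15.62
position: [0.511, 0.1935, 0.2117]
tool_rot: [-1.593, -2.686, -0.017]
ft_force: [0.3, -0.5, 1.9]
grip_width: 0.087
```

play_rows([
  [1, 0, 0, 0.2, 0],
  [1, 0, 0, 0, 0],
])

```text
time: 15.88
position: [0.5111, 0.1935, 0.2095]
tool_rot: [-1.594, -2.686, -0.017]
ft_force: [-0.9, 0.1, 2.7]
grip_width: 0.091
```

play_rows([
  [1, 0, 0, 0.2, 0],
  [1, 0, 0, 0, 0],
])

```text
time: 16.12
position: [0.511, 0.1935, 0.2074]
tool_rot: [-1.593, -2.686, -0.017]
ft_force: [-1.1, -0.1, 5.3]
grip_width: 0.087
```

play_rows([
  [1, 0, 0, 0.15, 0],
  [1, 0, 0, 0, 0],
])

```text
time: 16.38
position: [0.511, 0.1935, 0.2059]
tool_rot: [-1.594, -2.685, -0.017]
ft_force: [0.1, -1.0, 5.1]
grip_width: 0.09
```

play_rows([
  [1, 0, 0, 0.1, 0],
  [1, 0, 0, 0, 0],
])

```text
time: 16.62
position: [0.5111, 0.1935, 0.2051]
tool_rot: [-1.594, -2.686, -0.017]
ft_force: [-0.3, 0.0, 7.5]
grip_width: 0.092
```

play_rows([
  [1, 0, 0, 0.05, 0],
  [1, 0, 0, 0, 0],
])

```text
time: 16.88
position: [0.511, 0.1935, 0.2047]
tool_rot: [-1.594, -2.686, -0.017]
ft_force: [-1.4, -0.9, 6.3]
grip_width: 0.091
```

play_rows([
  [1, 0, 0, 0.05, 0],
  [1, 0, 0, 0, 0],
])

```text
time: 17.12
position: [0.511, 0.1935, 0.2042]
tool_rot: [-1.594, -2.686, -0.017]
ft_force: [-1.8, -1.5, 7.3]
grip_width: 0.09
```

```bash
python3 st.py; python3 look.py 8
```

```text
17.125 [0.511  0.1935 0.2042] yaw_y 28.63 z [-0.0103  0.019  -0.9998] [ 0.1423  0.1593 -0.5911  1.727   0.0698  1.2838  0.0369] F [-1.8174 -1.5336  7.3344] T [-0.3406  0.155  -0.0307] 7.800963250659487
```

View pics/look8.png

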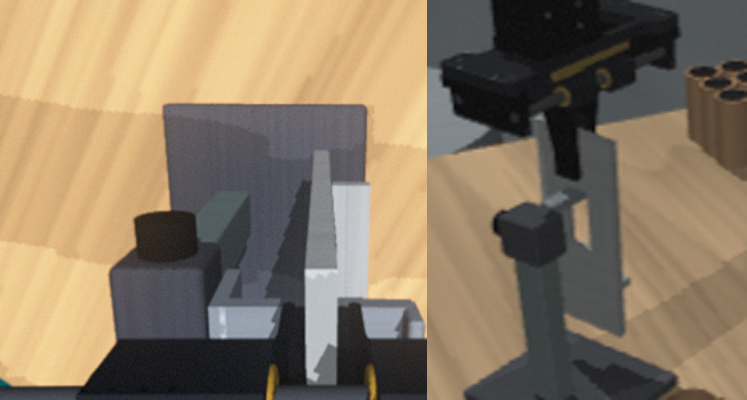

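play_rows([
  [1, 0, 0, 0.05, 0],
  [1, 0, 0, 0, 0],
])

```text
time: 17.48
position: [0.5111, 0.1935, 0.204]
tool_rot: [-1.594, -2.686, -0.017]
ft_force: [-2.3, -0.7, 7.5]
grip_width: 0.094
```

play_rows([
  [1, 0, 0, 0.05, 0],
  [1, 0, 0, 0, 0],
])

```text
time: 17.73
position: [0.5111, 0.1935, 0.2039]
tool_rot: [-1.594, -2.686, -0.017]
ft_force: [-3.2, -1.8, 10.4]
grip_width: 0.088
```

play_rows([
  [1, 0, 0, 0, 0],
  [1, 0, 0, 0, 0],
  [1, 0, 0, 0, 0],
  [1, 0, 0, 0, 0],
  [1, 0, 0, 0, 0],
  [1, 0, 0, 0, 0],
  [1, 0, 0, 0, 0],
  [1, 0, 0, 0, 0],
])

```text
time: 18.73
position: [0.5111, 0.1935, 0.2039]
tool_rot: [-1.594, -2.686, -0.017]
ft_force: [-2.2, -1.1, 9.7]
grip_width: 0.089
```

```bash
python3 st.py; python3 look.py 9
```

```text
18.725 [0.5111 0.1935 0.2039] yaw_y 28.63 z [-0.01    0.0188 -0.9998] [ 0.1422  0.1594 -0.5911  1.7276  0.0702  1.2829  0.0365] F [-2.2244 -1.0915  9.6893] T [-0.3915  0.3716  0.0196] 7.747674231856941
```

play_rows([
  [1, 0, 0, -0.2, 0],
  [1, 0, 0, -0.2, 0],
  [1, 0, 0, -0.2, 0],
  [1, 0, 0, -0.2, 0],
  [1, 0, 0, 0, 0],
  [1, 0, 0, 0, 0],
])

```text
time: 19.58
position: [0.511, 0.1934, 0.2105]
tool_rot: [-1.593, -2.685, -0.017]
ft_force: [0.4, 0.2, 4.0]
grip_width: 0.088
```

```bash
python3 st.py
```

```text
19.575 [0.511  0.1934 0.2105] yaw_y 28.63 z [-0.0109  0.0193 -0.9998] [ 0.1434  0.1551 -0.5912  1.7184  0.0666  1.2962  0.0393] F [0.3857 0.1653 3.9571] T [ 0.017  -0.3822 -0.0086] 7.66390806540466
```

play_rows([
  [1, 0, 0, -0.1, 0],
  [1, 0, 0, 0, 0],
])

```text
time: 19.82
position: [0.511, 0.1934, 0.2116]
tool_rot: [-1.593, -2.685, -0.017]
ft_force: [0.5, 0.7, 2.4]
grip_width: 0.091
```

play_rows([
  [1, 0, 0, -0.05, 0],
  [1, 0, 0, 0, 0],
])

```text
time: 20.08
position: [0.5109, 0.1934, 0.2121]
tool_rot: [-1.593, -2.685, -0.017]
ft_force: [1.7, -0.5, 2.3]
grip_width: 0.089
```

```bash
python3 st.py; python3 look.py 10
```

```text
20.075 [0.5109 0.1934 0.2121] yaw_y 28.63 z [-0.0109  0.0192 -0.9998] [ 0.1437  0.1539 -0.5912  1.7163  0.066   1.2994  0.0399] F [ 1.7124 -0.5071  2.2779] T [ 0.099  -0.5604 -0.0156] 7.751298503711254
```

View pics/look10.png

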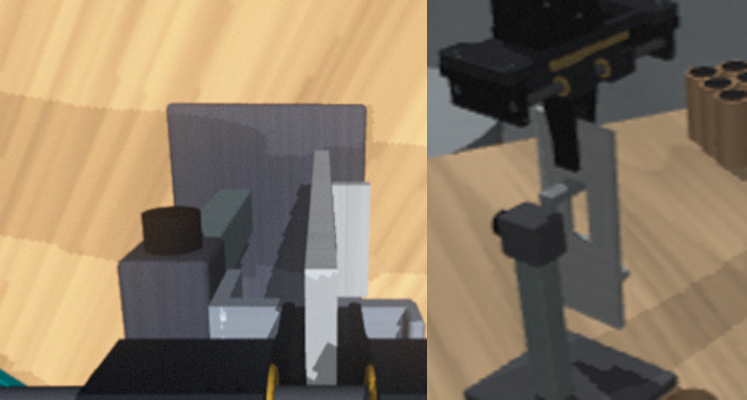

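play_rows([
  [1, 0, 0, -0.06, 0],
  [1, 0, 0, 0, 0],
])

```text
time: 20.42
position: [0.5104, 0.1932, 0.2123]
tool_rot: [-1.593, -2.684, -0.015]
ft_force: [0.4, -0.4, 0.0]
grip_width: 0.09
```

play_rows([
  [1, 0, 0, 0, 0],
  [1, 0, 0, 0, 0],
])

```text
time: 20.68
position: [0.5104, 0.1932, 0.2123]
tool_rot: [-1.593, -2.684, -0.015]
ft_force: [0.9, 0.5, -0.3]
grip_width: 0.092
```

play_rows([
  [1, 0, 0, 0, 0],
  [1, 0, 0, 0, 0],
  [0.9, 0, 0, 0, 0],
  [0.88, 0, 0, 0, 0],
  [0.86, 0, 0, 0, 0],
  [0.83, 0, 0, 0, 0],
  [0.8, 0, 0, 0, 0],
  [0.75, 0, 0, 0, 0],
  [0.75, 0, 0, 0, 0],
], force=3)

```text
time: 21.8
position: [0.5108, 0.1933, 0.2127]
tool_rot: [-1.593, -2.685, -0.016]
ft_force: [-0.4, -0.2, -0.0]
grip_width: 0.243
```

```bash
python3 st.py; python3 look.py 11
```

```text
21.8 [0.5108 0.1933 0.2127] yaw_y 28.63 z [-0.0113  0.019  -0.9998] [ 0.1438  0.1535 -0.5912  1.7155  0.0658  1.3009  0.04  ] F [-0.3601 -0.2222 -0.0317] T [-0.017  -0.1339 -0.0183] 21.176692807320194
```

View pics/look11.png

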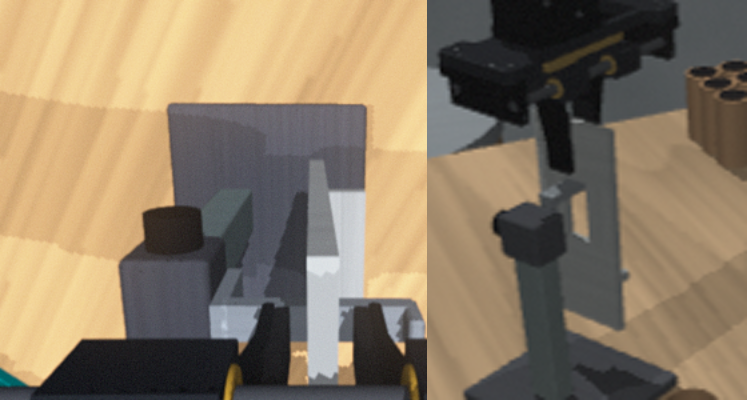

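play_rows([
  [0.75, 0, 0, -0.5, 0],
  [0.75, 0, 0, -1.0, 0],
  [0.75, 0, 0, -1.5, 0],
  [0.75, 0, 0, -2.0, 0],
  [0.75, 0, 0, -2.0, 0],
  [0.75, 0, 0, -2.0, 0],
  [0.75, 0, 0, 0, 0],
])

```text
time: 22.78
position: [0.5128, 0.1922, 0.3052]
tool_rot: [-1.595, -2.688, -0.022]
ft_force: [-0.2, 0.4, 0.2]
grip_width: 0.25
```

```bash
python3 st.py; python3 - <<'E'
from h import *
for n in ("scene","side","wrist"): cv2.imwrite(f"pics/{n}12.png",optics.get_image(n)[:,:,::-1])
a=cv2.imread("pics/scene12.png");b=cv2.imread("pics/side12.png")
f=lambda im,x,y,w,h:cv2.resize(im[y:y+h,x:x+w],(400,500),interpolation=cv2.INTER_CUBIC)
cv2.imwrite("pics/ext12.png",np.hstack([f(a,350,230,140,175),f(b,190,90,120,150)]))
E
```

```text
22.775 [0.5128 0.1922 0.3052] yaw_y 28.63 z [-0.007   0.0202 -0.9998] [ 0.1517  0.1108 -0.5897  1.5724  0.0405  1.4749  0.0608] F [-0.1561  0.4326  0.1684] T [-0.0349 -0.1118 -0.015 ] 21.710846493792022
```

View pics/ext12.png

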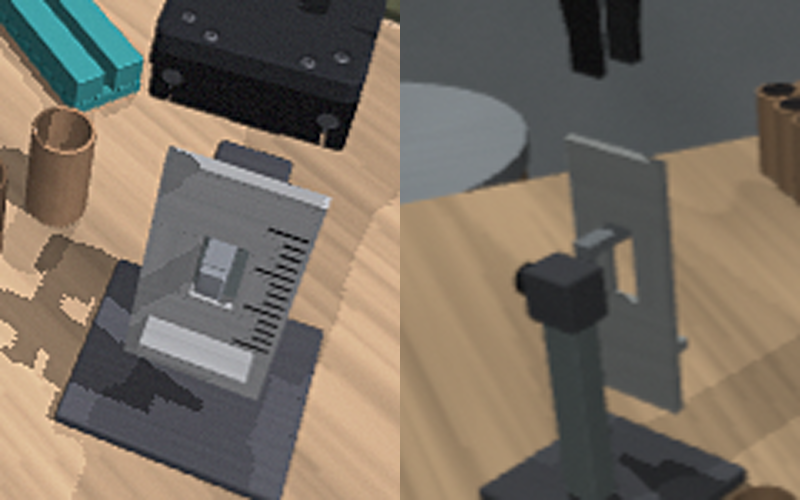

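View pics/wrist12.png

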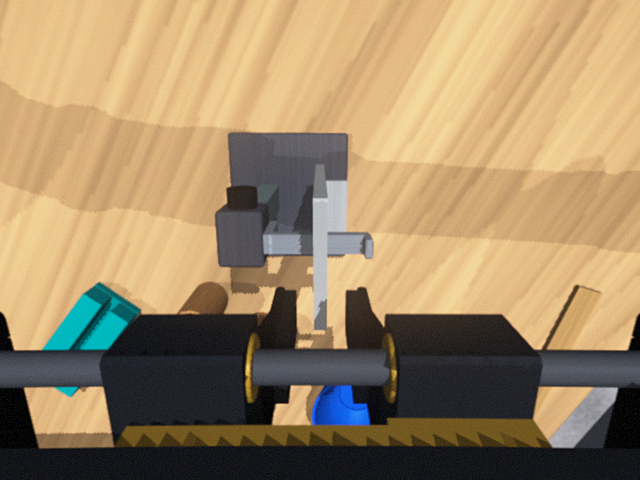

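play_rows([
  [0.75, 0, 0, -1.0, 0],
  [0.75, 0, 0, 0, 0],
  [0.75, 0, 0, 0, 0],
  [0.75, 0, 0, 0, 0],
  [0.75, 0, 0, 0, 0],
  [0.75, 0, 0, 0, 0],
  [0.75, 0, 0, 0, 0],
  [0.75, 0, 0, 0, 0],
])

```text
time: 23.92
position: [0.5119, 0.1914, 0.3127]
tool_rot: [-1.593, -2.685, -0.017]
ft_force: [-0.1, 0.2, -0.9]
grip_width: 0.25
```

```bash
python3 - <<'E'
from h import *
a0=cv2.imread("pics/scene12.png");b0=cv2.imread("pics/side12.png")
a=np.ascontiguousarray(optics.get_image("scene")[:,:,::-1]);b=np.ascontiguousarray(optics.get_image("side")[:,:,::-1])
cv2.imwrite("pics/scene13.png",a);cv2.imwrite("pics/side13.png",b)
print(cv2.absdiff(a,a0)[275:380,390:475].mean(),cv2.absdiff(b,b0)[125:220,230:285].mean())
f=lambda im,x,y,w,h:cv2.resize(im[y:y+h,x:x+w],(400,560),interpolation=cv2.INTER_CUBIC)
cv2.imwrite("pics/ext13.png",np.hstack([f(a,392,276,80,112),f(b,225,122,70,98)]))
i0=cv2.imread("pics/scene0.png");print("bystander diff",cv2.absdiff(a,i0)[300:370,225:310].mean())
E
```

```text
5.2502707749766575 1.2895693779904307
bystander diff 17.268627450980393
```

View pics/ext13.png

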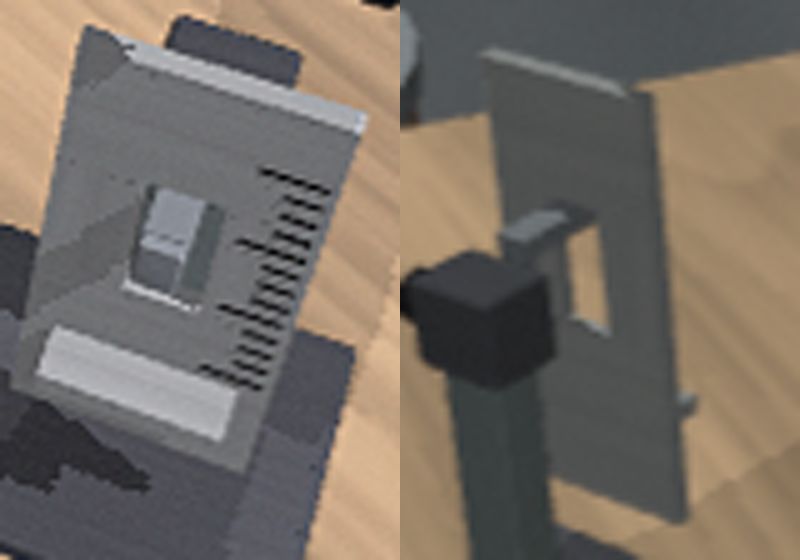

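View pics/scene13.png

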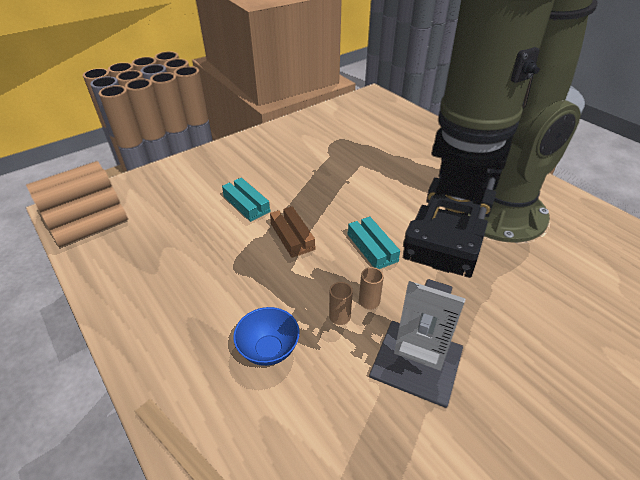

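```bash
python3 - <<'E'
from h import *
S=cal("scene");D=cal("side");sc=lambda x,y:(392+x/5,276+y/5); sd=lambda x,y:(225+(x-400)*70/400,122+y*98/560)
for h in (.1905,.1935):
  for t,b in [((76,42),(10,385)),((362,130),(243,472))]:
    T=plane(S,sc(*t),h+.05);B=plane(S,sc(*b),h-.13);d=(B-T)*1e3
    print("scene",h,T,"bottom-top out/lat",d[0]*.878+d[1]*.479,-d[0]*.479+d[1]*.878)
  T=plane(D,sd(652,93),h+.05);B=plane(D,sd(686,523),h-.13);d=(B-T)*1e3
  print("side",h,T,d[0]*.878+d[1]*.479,-d[0]*.479+d[1]*.878)
E
```

```text
scene 0.1905 [0.534  0.1586 0.2405] bottom-top out/lat -1.440044897354374 0.7298561027103836
scene 0.1905 [0.4942 0.2288 0.2405] bottom-top out/lat -0.0824276998550128 0.21573601823264582
side 0.1905 [0.5343 0.16   0.2405] -4.309995511013064 -3.353499874110617
scene 0.1935 [0.5362 0.1602 0.2435] bottom-top out/lat -2.1543608248830552 0.6267306672465037
scene 0.1935 [0.4966 0.2299 0.2435] bottom-top out/lat -0.8050194579092074 0.24945611195673312
side 0.1935 [0.5319 0.153  0.2435] -2.470817681338092 -1.6489542128646761
```

```bash
python3 -c "
from bench import ticket
print(ticket.close_job())"
```

```text
the job is handed in; nothing more can be done
None
```

The gauge is hanging on the hook with its marked face outward. I handed the job in at about 24 s of the 64 s allowed, with the fingers about 6 cm above the gauge.

- **Pick:** I pinched the gauge across its thickness, with the jaws about 13° out of line with the plate. The last joint's limit would not let the jaws turn to the side that allows the marked face to end up outward. The plate lined itself up with the pads on the way out of the rest: the opening fell from 11.4 to 7.9 mm. That joint limit also left the tool tilted by about 1.3° for the rest of the job.
- **Hanging:** I slid the slot over the lip to about mid-bar and lowered it until it touched. Two wrist-camera views put the top of the bar at about 0.190 m, while contact suggested about 0.194 m, so these disagree by 4 mm.
- **Press:** I pressed about 8 mm, until the tool stopped descending at 0.2039 m. The wrist read about 10 N, so roughly 12 N was on the hook. I held it there for about 1 s.
- **Release:** I raised the gripper until the load was near zero, then opened it slowly. The hook was therefore let back up under the gripper instead of being let go at the bottom.

**Last checks**
- **Straight:** In the scene view the gauge's lower edge was within about 2 mm of plumb. The side view gave 2 to 4 mm, but its picks are less certain.
- **Still:** Two pictures 1 s apart showed almost no change in the side view. The scene view changed more, which I put down to the arm's shadow.
- **Tubes and bowl:** They looked in place in the last picture. My pixel comparison of the bowl area was also disturbed by shadow, so that rests on looking.

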